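# Show a scope probe's tip to the inspection camera

### The arm

A 6-joint arm with a two-finger parallel gripper is mounted at the origin on a cart in front of the work surface, level with it; the furniture and walls round the work are solid. World frame = base frame: x ahead of the robot, y to its left, z up, the work surface at z = 0. Lengths are in m, angles in rad, forces in N, time in s.
With the tool pointing down it reaches from about 0.35 to 0.975 m from the base axis. Payload 4.9 kg.
Tool frame: the origin (TCP) lies on the centre line of the jaws, within the pads' length; the fingertips stand 25 mm ahead of it and the grasp point (between the pads) lies 6 mm ahead of it; z points along the fingers, y is the direction in which the jaws open and shut (so a half turn about z gives the same grasp; the last joint's range is limited). The gripper opens to 85 mm and grips with 20 to 120 N. Pads are 22 mm wide; open, the fingers measure 114 mm over their backs; the gripper's body (76 mm by 85 mm) begins 54 mm behind the grasp point. The pads swing forward as they close: fully open they stand 13 mm farther back than shut.
Start: joints at [-1.315, 0.053, 1.613, -0, 1.476, -0.119], TCP at [0.229, -0.582, 0.256] pointing down, gripper open.
Joint ranges: [-3.01, 3.01], [-1.01, 2.22], [0.06, 2.58], [-1.02, 4.17], [0.09, 2.62], [-3.14, 3.14]. Speed limits (rad/s): [2.57, 2.57, 3.14, 3.14, 3.14, 3.14].

### API

Orientations are given as a unit quaternion [x, y, z, w].
In Python, from workcell import manip, eyes, job gives the robot as it stands.
- The arm moves only by the tool servo_tool, never from a script. Its argument "rows" is text: rows parted by semicolons, each of 4 numbers parted by spaces: the shift along the world's x, y, z in mm, then the turn about the world's z in degrees. In form: tx ty tz yaw; .... A call has 1 to 12 rows; each row is the pose to reach, as a shift and turn from the pose measured when the call began; what a row does not reach only later rows make up. A row lasts 1/8 s, in which the tool goes at most 62.5 mm and 10.7 degrees, less where a joint would pass 70% of its speed; a pose out of reach is approached as far as the arm can. A call with a gripper value outside its range is refused whole. "gripper" is the closure, from 0 (fully open) to 1 (shut), set as the call begins (left out, the last holds). The fingers move at their own pace and stop on an object; the grip force is fixed at half the most. Time passes only in rows, so rows that repeat a pose let the fingers close. It gives the time, the measured TCP pose, the force and the opening at its end, in the units of the state.
- manip.get_obs(): the state, without advancing time (a new reading comes with each control period).
- eyes.grab_frame(name): name is "side" or "top" or "wrist"; returns the picture (480x640x3 uint8, red, green, blue); there is no depth.
- eyes.calibration(name): a dict with "mtx" (3x3 intrinsics, pixels), "k1" (the pictures are not rectified: a ray, as slopes to the right and down, at radius r is drawn at 1 + k1 r^2 times it, then the intrinsics apply), "position" and "rotation" of the camera in the world. Camera axes: x right, y up, looking along -z (the intrinsics and any distortion apply to the point x, -y, -z); pixel columns grow to the right and rows downward; lengths in m; the calibration is good to about 2 mm. A picture is of the moment at which its call begins: read the wrist's pose just before it. calibration takes no time and is no camera call; for the wrist camera it gives the pose at the moment of the call.
- job.hand_in(): hands the job in, once; it reports no verdict.
The state is a dict: "time": time; "joint_positions": joint angles; "dq": joint speeds; "joint_efforts": joint torques, N m; "tool_pos": TCP position; "orientation": TCP orientation; "contact_force": force on the tool from outside, world axes, zero at the start; "ft_torque": the same for the moment, N m; "width": finger opening in m.
Only numpy, scipy, OpenCV 4.12 (cv2) and the standard library are available. Lean on these libraries where they do the work, as an engineer would, in place of code of your own. Each camera call takes 0.05 s, during which the arm holds its last target. There are 200 camera calls.

### The job

First straighten the little white desk camera by the black grip on top of it: level, and turned so that the white mark on its turntable meets the white mark on its foot. Then pick up the scope probe with the red band and hold it level and still in the air with its thin hook tip straight in front of the lens, about 7 cm from it, at lens height; the program finishes while holding it there. Leave the other two probes where they lie, and the camera straight.

Things in the scene. Friction and masses are not known exactly. Their poses are not given: they have to be found in the camera images.
- camera_foot (a point): Centre of the underside of the desk camera's round grey foot (110 mm across, 16 mm high, fixed). Its -x axis points to the white mark on top of the foot near its rim, the way the camera must look; its z axis is up and is the swivel axis. On it stand a black turntable and an aluminium fork (64 mm wide, with a knob on each side 80 mm over all) that carries the tilting camera head on a level axis 105 mm above the desk, straight above the foot's centre.
- swivel (a joint): Swivel of fork and head on the foot, rad; 0 when the white mark on the turntable meets the white mark on the foot; positive is anticlockwise seen from above; range -1.1 to 1.1. Stiff enough to stay where it is left (about 0.08 N m).
- tilt (a joint): Tilt of the camera head in the fork, rad; 0 when level, positive when the lens looks down; as it grows, the grip leans forward towards the lens side; range -0.6 to 0.6. Stays where it is left (about 0.12 N m).
- camera_grip (a point): Centre of the upper part of the black upright grip on top of the camera head, 64 mm from the tilt axis (straight above it when level, so 169 mm above the desk). The grip is a bar 12 mm thick (along this point's y, pinch it so) and 24 mm wide (along x); it ends 17 mm above this point, and the roof of the head (48 mm wide along y) lies 40 mm below it. This point's axes turn with the head: its -x axis is the way the lens looks.
- lens (a point): Centre of the front of the lens of the white camera head (body 62 x 48 x 44 mm, lens barrel 32 to 38 mm across), 45 mm in front of the tilt axis. Its -x axis is the way the lens looks, y is to the side, z up when level; the probe tip belongs about 70 mm out along -x.
- probe_red_centre (a point): Centre of the dark scope probe with the red band: a rod 116 mm long and up to 12 mm thick, 18 to 36 g, lying on the desk (this point 6 mm above it). Its x axis runs along the rod towards the thin hook tip, z is up as it lies.
- probe_red_tip (a point): Hook tip of the probe with the red band, 57 mm from its centre along its x axis.
- probe_blue_centre (a point): Centre of the same kind of probe with a blue band: to be left alone.
- probe_yellow_centre (a point): Centre of the same kind of probe with a yellow band: to be left alone.

How it is judged:
By the outcome, as a careful person would: the job done as asked, in the order asked, and still so for the second after the job is handed in, while the arm keeps its last pose, push and grip.
It also fails if it takes over 48 s, if anything falls off the work surface, if the arm or the gripper's body presses on something with over 40 N, if the wrist force passes 120 N, or if a joint passes its speed limit or range.

## Working session

There is one attempt and no reset: what is moved stays moved. The work goes in short steps, Python scripts to look and compute and a tool call to move; the robot and the scene stay as the last step left them, time stands still between calls to the robot, and variables do not carry over. Pictures are saved under pics/ and viewed, on a budget of 10 in all, crops included, one or two more only if the job needs it, and the job is handed in when it is done.

Besides the shell and the picture viewer there is one more tool, called after "Request:" as a command line: name --argument value ..., lists and objects as JSON in quotes. servo_tool: Moves the arm, as the interface text tells. Its arguments: {"type":"object","properties":{"rows":{"type":"string"},"gripper":{"type":"number"}},"required":["rows"]}

```bash
mkdir -p pics
cat > h.py <<'E'
import numpy as np, cv2
from workcell import manip, eyes, job
def grab(n,f=None):
    c=eyes.calibration(n); im=eyes.grab_frame(n)
    if f: cv2.imwrite('pics/'+f,im[:,:,::-1])
    return c,im
def ray(c,u,v):
    K=np.array(c['mtx']);k=c['k1']
    d=np.array([(u-K[0,2])/K[0,0],(v-K[1,2])/K[1,1]]);p=d.copy()
    for _ in range(20): p=d/(1+k*(p@p))
    w=np.array(c['rotation'])@np.array([p[0],-p[1],-1]); return np.array(c['position']),w
def onz(c,u,v,z):
    o,w=ray(c,u,v); return o+w*(z-o[2])/w[2]
def proj(c,P):
    q=np.array(c['rotation']).T@(np.array(P)-np.array(c['position']))
    p=np.array([q[0],-q[1]])/-q[2]; p=p*(1+c['k1']*(p@p)); K=np.array(c['mtx'])
    return np.array([K[0,0]*p[0]+K[0,2],K[1,1]*p[1]+K[1,2]])
def tri(*rs):
    A=0;b=0
    for o,w in rs:
        w=w/np.linalg.norm(w);M=np.eye(3)-np.outer(w,w);A=A+M;b=b+M@o
    return np.linalg.solve(A,b)
E
python3 - <<'E'
from h import *
for n in ('top','side'):
    c,im=grab(n,n+'0.png'); print(n,c)
print(manip.get_obs())
E
```

```text
top {'mtx': array([[489.22697775,   0.        , 322.42933535],
       [  0.        , 489.22697775, 244.84636207],
       [  0.        ,   0.        ,   1.        ]]), 'k1': -0.044074745680870026, 'position': array([ 0.41234573, -0.24309364,  0.98231313]), 'rotation': array([-0.04689347,  0.03052046,  0.71198411, -0.69996295])}
side {'mtx': array([[596.46184453,   0.        , 329.61381974],
       [  0.        , 596.46184453, 227.94181041],
       [  0.        ,   0.        ,   1.        ]]), 'k1': -0.15675555114522305, 'position': array([ 0.40485173, -0.92590359,  0.62744953]), 'rotation': array([ 0.45852742, -0.035209  , -0.06729384,  0.88542897])}
{'time': 0.1, 'joint_positions': array([-1.31498187e+00,  5.32670056e-02,  1.61415321e+00, -1.76089469e-05,
        1.47601467e+00, -1.19011798e-01]), 'dq': array([-0.00091775, -0.00130191, -0.00363975, -0.00023237,  0.0012115 ,
        0.0007706 ]), 'joint_efforts': array([ 4.47113280e-04, -3.94900990e+01, -3.71363389e+01, -1.27282310e-04,
        3.92319736e-03,  3.27748388e-06]), 'tool_pos': array([ 0.22867596, -0.58110398,  0.25520278]), 'orientation': array([ 9.82488929e-01,  1.86318692e-01, -7.17000020e-05, -9.18361161e-04]), 'contact_force': array([-0.168092  , -0.60583063,  0.23027383]), 'ft_torque': array([-0.02451818,  0.0504762 ,  0.01466288]), 'width': 0.08558653032329697}
```

View pics/top0.png

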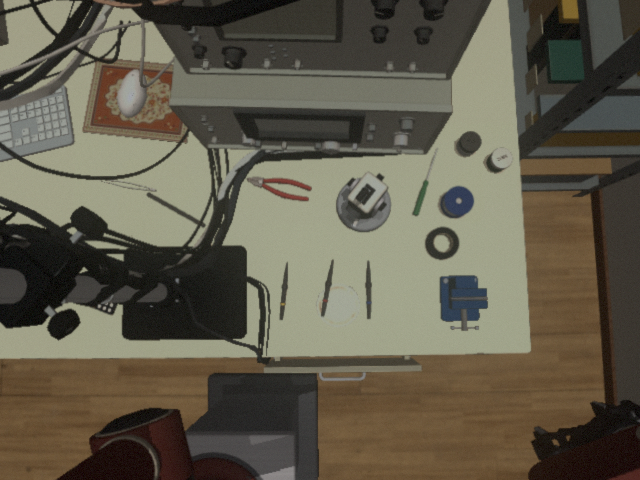

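View pics/side0.png

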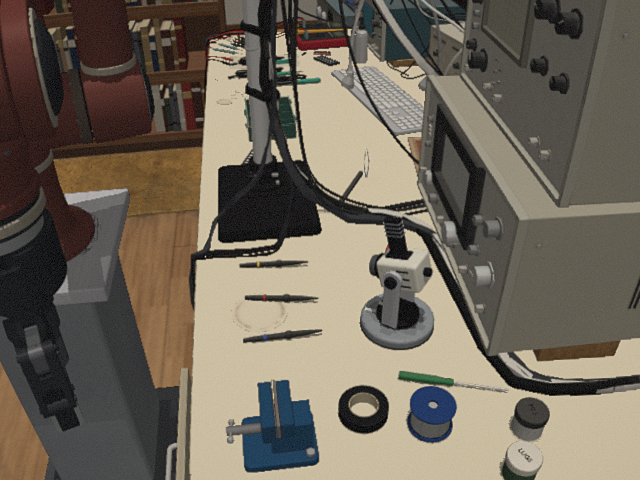

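Top view: camera foot is near (364,204), with the red-band probe near (327,290), yellow near (283,290) and blue near (368,290). I'll enlarge both views in one composite.

```bash
sed -i "s/^def grab/from scipy.spatial.transform import Rotation as R\ndef cal(n):\n    c=eyes.calibration(n); c['rotation']=R.from_quat(c['rotation']).as_matrix() if np.size(c['rotation'])==4 else c['rotation']; return c\ndef grab/; s/c=eyes.calibration(n); im/c=cal(n); im/" h.py
python3 - <<'E'
from h import *
t=cv2.imread('pics/top0.png');s=cv2.imread('pics/side0.png')
a=cv2.resize(t[160:240,325:405],(400,400),interpolation=cv2.INTER_CUBIC)
b=cv2.resize(s[205:355,350:440],(360,600),interpolation=cv2.INTER_CUBIC)
d=cv2.resize(t[255:325,270:380],(400,255)[:2],interpolation=cv2.INTER_CUBIC)[:200]
cv2.imwrite('pics/comp.png',np.hstack([np.vstack([a,d]),b]))
c=cal('top')
for u,v in [(364,204),(327,290),(333,261),(322,315)]: print(onz(c,u,v,.01))
E
```

```text
[ 0.60076097 -0.30648471  0.01      ]
[ 0.42938008 -0.22902362  0.01      ]
[ 0.48673462 -0.24193399  0.01      ]
[ 0.38043097 -0.21835345  0.01      ]
```

View pics/comp.png

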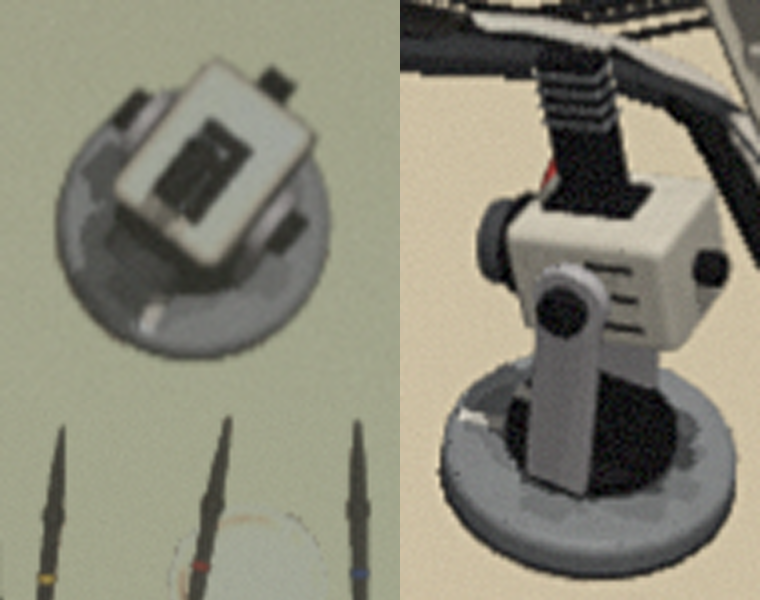

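Crop shows the foot mark at about (355,224), the knobs at about (351,182) and (383,206), and the lens facing the robot and slightly left. All three probe tips point away from the robot.

Run:
```python
from h import *
c=cal('top');s=cal('side');w=cal('wrist')
P=lambda x,y:(325+x/5-.4,160+y/5-.4)
f=onz(c,*P(193,220),.012);m=onz(c,*P(150,318),.016)
k1=onz(c,*P(132,108),.105);k2=onz(c,*P(285,232),.105)
# foot extents
for q in [(57,220),(330,220),(193,355)]: print('ext',onz(c,*P(*q),.012))
print(f,m,np.degrees(np.arctan2(*(m-f)[1::-1])),np.linalg.norm(m-f))
print(k1,k2,(k1+k2)/2,np.linalg.norm(k1-k2),np.degrees(np.arctan2(*(k1-k2)[1::-1])))
print(w)
o=manip.get_obs();T=R.from_quat(o['orientation']).as_matrix();print(T.T@(w['position']-o['tool_pos']),T.T@w['rotation'])
```

```text
ext [ 0.6023166  -0.25007485  0.012     ]
ext [ 0.60014515 -0.35978253  0.012     ]
ext [ 0.54641437 -0.30338623  0.012     ]
[ 0.60122243 -0.30476805  0.012     ] [ 0.56107898 -0.28637986  0.016     ] 155.38927924066547 0.044335333521382095
[ 0.6252009  -0.27763025  0.105     ] [ 0.57803459 -0.33213369  0.105     ] [ 0.60161774 -0.30488197  0.105     ] 0.07207833155942858 49.127675843080446
{'mtx': array([[394.16090191,   0.        , 312.64144547],
       [  0.        , 394.16090191, 234.56606953],
       [  0.        ,   0.        ,   1.        ]]), 'k1': -0.05542035267700974, 'position': array([ 0.30211276, -0.55325381,  0.37215965]), 'rotation': array([[ 0.36667244,  0.88535355,  0.28583285],
       [-0.93034945,  0.34930134,  0.11152787],
       [-0.0011002 , -0.30681863,  0.95176736]])}
[ 0.07855797  0.0007554  -0.11694264] [[ 6.02084749e-04  9.51705775e-01  3.07011002e-01]
 [ 9.99999552e-01 -3.48596685e-04 -8.80499393e-04]
 [-7.30953340e-04  3.07011395e-01 -9.51705558e-01]]
```

Request:
servo_tool --rows "35 25 30 10; 70 50 50 20; 110 80 65 30; 145 110 65 40; 180 135 65 50; 220 165 65 60; 255 190 65 70; 290 215 65 80; 330 245 65 90; 372 276 65 100; 372 276 65 110; 372 276 65 117.5" --gripper 0

```text
time: 1.6
tool_pos: [0.6011, -0.3041, 0.3191]
orientation: [0.348, 0.938, -0.001, -0.001]
contact_force: [-0.3, 0.7, 0.2]
width: 0.0858
```

Request:
servo_tool --rows "0 0 0 0; 0 0 0 0"

```text
time: 1.85
tool_pos: [0.6009, -0.3041, 0.3185]
orientation: [0.348, 0.937, -0.001, -0.002]
contact_force: [0.5, 0.7, 0.3]
width: 0.0854
```

Run:
```python
from h import *
c,im=grab('wrist','w1.png'); o=manip.get_obs(); print(o['time'],o['tool_pos'],R.from_quat(o['orientation']).as_matrix()[:,1],o['joint_positions'])
for z in (.016,.105,.169): print(proj(c,[.6013,-.3048,z]))
```

```text
1.9 [ 0.60092033 -0.30419638  0.31869696] [ 0.65302212  0.75733547 -0.00225639] [-0.57827459  0.13880814  1.41790785 -0.00190678  1.58763654 -1.43752735]
[313.55003832 185.07784199]
[313.49858199 204.22042648]
[313.44187226 225.23022914]
```

View pics/w1.png

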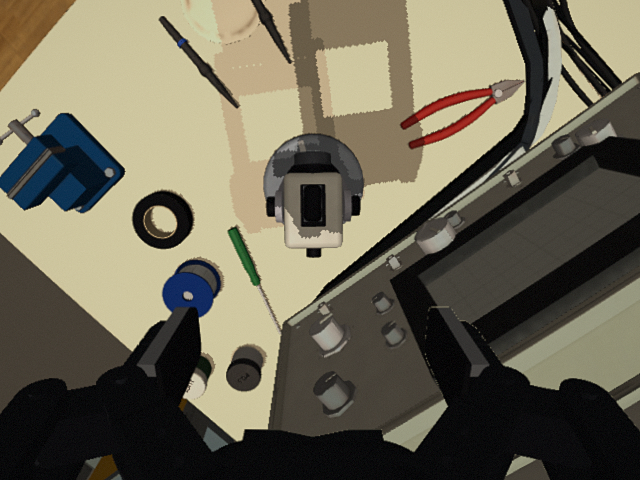

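The wrist view has the head near (313,205), nearly aligned with the image's vertical axis, with knobs at about (270,206) and (356,206). I'll zoom in on it.

Run:
```python
from h import *
im=cv2.imread('pics/w1.png')[125:265,250:380]
cv2.imwrite('pics/w1c.png',cv2.resize(np.clip(im*1.5,0,255).astype(np.uint8),None,fx=4.2,fy=4.2,interpolation=cv2.INTER_CUBIC))
```

```text
(no output)
```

View pics/w1c.png

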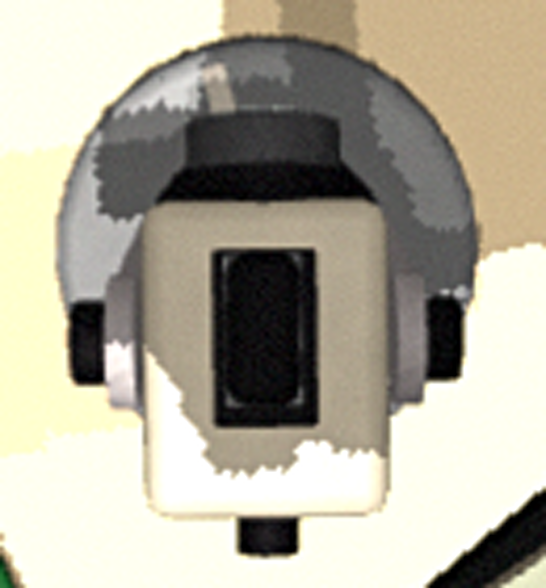

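Run:
```python
from h import *
from scipy.optimize import brentq
c=cal('wrist');P=lambda x,y:(250+x/4.2-.4,125+y/4.2-.4)
m=onz(c,*P(217,88),.016)
k1=onz(c,*P(85,342),.105);k2=onz(c,*P(447,338),.105);F=(k1+k2)/2
fl=onz(c,*P(58,240),.012);fr=onz(c,*P(478,225),.012);print('foot',(fl+fr)/2,np.linalg.norm(fl-fr))
f=np.array([.6013,-.3048,0])
ang=lambda d:np.degrees(np.arctan2(d[1],d[0]))
print('mark',m,ang(m-f),'knobs',F,np.linalg.norm(k1-k2),ang(k2-k1)-90,ang(k1-k2)-90)
a=np.radians(ang(k2-k1)+90);
for s in (1,-1):
  d=s*np.array([np.cos(a),np.sin(a),0])
  g=lambda t,h=.081:F*[1,1,0]+d*h*np.sin(t)+[0,0,.105+h*np.cos(t)]
  print(ang(d),[(round(t,2),((proj(c,g(t))+.4-[250,125])*4.2).round()) for t in np.arange(-.6,.61,.2)],'roof',[((proj(c,F*[1,1,0]+d*(.022*np.sin(t)+.031*e*np.cos(t))+[0,0,.105+.022*np.cos(t)-.031*e*np.sin(t)])+.4-[250,125])*4.2).round()  for t in (-.4,-.2,0,.2) for e in (-1,1)])
```

```text
foot [ 0.5975258  -0.30197134  0.012     ] 0.10839628468336159
mark [ 0.56130276 -0.28744577  0.016     ] 156.5446670353681 knobs [ 0.60193422 -0.30612012  0.105     ] 0.07429882161071287 -40.046379314267455 -220.04637931426745
139.95362068573255 [(np.float64(-0.6), array([268., 684.])), (np.float64(-0.4), array([267., 627.])), (np.float64(-0.2), array([266., 551.])), (np.float64(0.0), array([265., 460.])), (np.float64(0.2), array([264., 359.])), (np.float64(0.4), array([263., 256.])), (np.float64(0.6), array([262., 158.]))] roof [array([268., 524.]), array([264., 275.]), array([268., 525.]), array([264., 238.]), array([267., 519.]), array([264., 206.]), array([267., 504.]), array([264., 181.])]
-40.04637931426747 [(np.float64(-0.6), array([262., 158.])), (np.float64(-0.4), array([263., 256.])), (np.float64(-0.2), array([264., 359.])), (np.float64(0.0), array([265., 460.])), (np.float64(0.2), array([266., 551.])), (np.float64(0.4), array([267., 627.])), (np.float64(0.6), array([268., 684.]))] roof [array([264., 163.]), array([267., 482.]), array([264., 181.]), array([267., 504.]), array([264., 206.]), array([267., 519.]), array([264., 238.]), array([268., 525.])]
```

The grip sits at about (265,327) in the crop. From this I get a tilt of about +0.25 rad, a lens heading of about 140° and a foot mark heading of about 156°, so the swivel needs about +16°. Next I descend over the leaning grip and pinch it.

Request:
servo_tool --rows "-11.5 9 -10 0.8; -11.5 9 -40 0.8; -11.5 9 -75 0.8; -11.5 9 -105 0.8; -11.5 9 -130 0.8; -11.5 9 -145 0.8; -11.5 9 -145 0.8" --gripper 0

```text
time: 2.78
tool_pos: [0.5888, -0.295, 0.1724]
orientation: [0.342, 0.94, -0.0, -0.003]
contact_force: [0.3, 0.7, -0.3]
width: 0.0857
```

Request:
servo_tool --rows "0 0 0 0; 0 0 0 0; 0 0 0 0; 0 0 0 0; 0 0 0 0; 0 0 0 0; 0 0 0 0; 0 0 0 0" --gripper 1

```text
time: 3.78
tool_pos: [0.5891, -0.2948, 0.173]
orientation: [0.342, 0.94, -0.0, -0.002]
contact_force: [0.9, 2.6, 4.3]
width: 0.0114
```

Request:
servo_tool --rows "3 -2.5 1 0; 6 -5 1.5 0; 9 -7.5 2 0; 12.5 -10.5 2 0; 12.5 -10.5 2 0; 12.5 -10.5 2 4; 12.5 -10.5 2 8; 12.5 -10.5 2 12; 12.5 -10.5 2 16; 12.5 -10.5 2 16; 12.5 -10.5 2 16"

```text
time: 5.15
tool_pos: [0.5993, -0.3042, 0.1742]
orientation: [0.208, 0.978, 0.001, -0.006]
contact_force: [-7.2, 6.0, 6.9]
width: 0.0111
```

Run:
```python
from h import *
c,im=grab('wrist'); o=manip.get_obs(); print(o['time'],o['tool_pos'],o['contact_force'],o['ft_torque'],R.from_quat(o['orientation']).as_matrix()[:,0])
for z in (.016,.105,.169): print(proj(c,[.6016,-.3053,z]))
print(proj(c,[.5605,-.287,.016]))
ct,t=grab('top');cs,s=grab('side')
a=cv2.resize(im[60:260,210:410],(400,400),interpolation=cv2.INTER_CUBIC)
b=cv2.resize(s[205:355,340:440],(400,600),interpolation=cv2.INTER_CUBIC)
d=cv2.resize(t[180:230,325:425],(400,200),interpolation=cv2.INTER_CUBIC)
cv2.imwrite('pics/c2.png',np.hstack([np.vstack([a,d]),b])[:,:,::-1])
```

```text
5.2 [ 0.59926075 -0.30421744  0.17425066] [-6.77459708  4.60465105  5.98445143] [1.08834954 1.52404858 0.04482868] [-0.91356997  0.40648092  0.01277402]
[313.89329548 226.58034579]
[314.04053999 274.41136459]
[314.25105085 344.01780219]
[314.01044645 164.48441653]
```

View pics/c2.png

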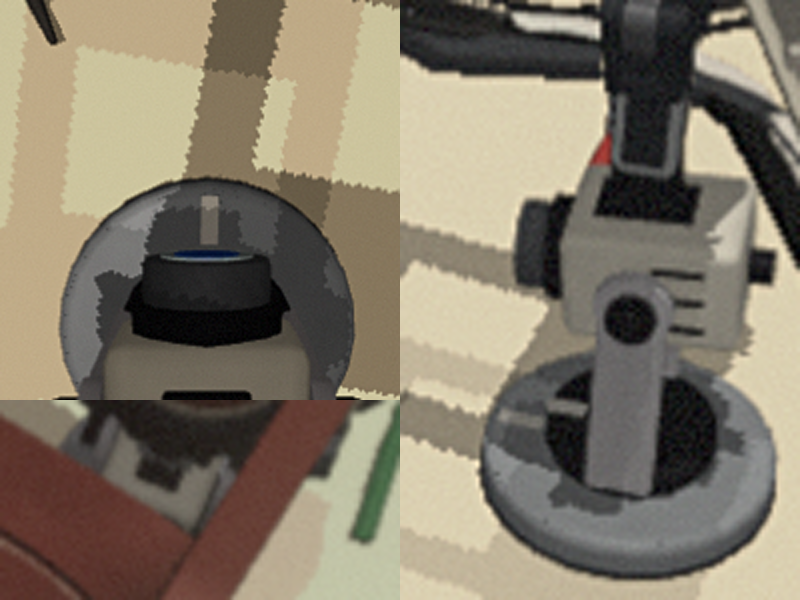

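The marks now line up: the foot mark is at wrist x≈314.5, with the foot centre projecting to 313.9. The TCP stopped about 2.4 mm short of the axis, so some tilt is left. I'll push on by that amount.

Request:
servo_tool --rows "2.5 -1.2 0.5 0; 4.6 -2.2 0.5 0; 4.6 -2.2 0.5 0; 4.6 -2.2 0.5 0"

```text
time: 5.8
tool_pos: [0.6015, -0.3052, 0.1742]
orientation: [0.208, 0.978, 0.002, -0.011]
contact_force: [-8.2, 6.6, 8.3]
width: 0.011
```

Request:
servo_tool --rows "2.2 -1.1 0.3 0; 0 0 0 0; 0 0 0 0; 0 0 0 0; 0 0 0 0; 0 0 0 0; 0 0 40 0; 0 0 80 0; 0 0 120 0; 0 0 145 0; 0 0 145 0; 0 0 145 0" --gripper 0

```text
time: 7.3
tool_pos: [0.6011, -0.305, 0.3175]
orientation: [0.208, 0.978, 0.002, -0.012]
contact_force: [-0.7, -0.9, -0.4]
width: 0.0853
```

Run:
```python
from h import *
c,im=grab('wrist'); o=manip.get_obs(); print(o['time'],o['tool_pos'],o['contact_force'],R.from_quat(o['orientation']).as_matrix()[:,0])
cs,s=grab('side')
F=np.array([.6016,-.3053,0]);a=np.radians(156);d=np.array([np.cos(a),np.sin(a),0])
W=lambda P:((proj(c,P)+.4-[245,120])*3.2).round(); S=lambda P:((proj(cs,P)+.4-[340,205])*4).round()+[400,0]
for t in (-.1,0,.1):
  rot=lambda f,h:F+d*(f*np.cos(t)+h*np.sin(t))+[0,0,.105+h*np.cos(t)-f*np.sin(t)]
  print(t,'top',W(rot(0,.081)),S(rot(0,.081)),'roof f,b',W(rot(.031,.022)),W(rot(-.031,.022)),'lens',W(rot(.045,0)),S(rot(.045,0)))
print('axis',W(F+[0,0,.105]),W(F+d*.045+[0,0,.016]),S(F+[0,0,.016]),S(F+d*.045+[0,0,.016]))
A=cv2.resize(im[120:245,245:370],(400,400),interpolation=cv2.INTER_CUBIC)
b=cv2.resize(s[205:355,340:440],(400,600),interpolation=cv2.INTER_CUBIC)
cv2.imwrite('pics/c3.png',np.hstack([np.vstack([A,np.zeros((200,400,3),np.uint8)]),b])[:,:,::-1])
```

```text
7.35 [ 0.60094523 -0.3048515   0.31678431] [ 0.53903136  0.46607232 -0.81810665] [-0.91343152  0.40623645  0.02479538]
-0.1 top [221. 412.] [690.  66.] roof f,b [221. 196.] [221. 427.] lens [221. 121.] [523. 222.]
0 top [221. 375.] [666.  61.] roof f,b [221. 185.] [221. 424.] lens [221. 118.] [522. 232.]
0.1 top [221. 337.] [641.  58.] roof f,b [221. 175.] [221. 419.] lens [221. 118.] [522. 242.]
axis [221. 288.] [221.  93.] [631. 440.] [512. 418.]
```

View pics/c3.png

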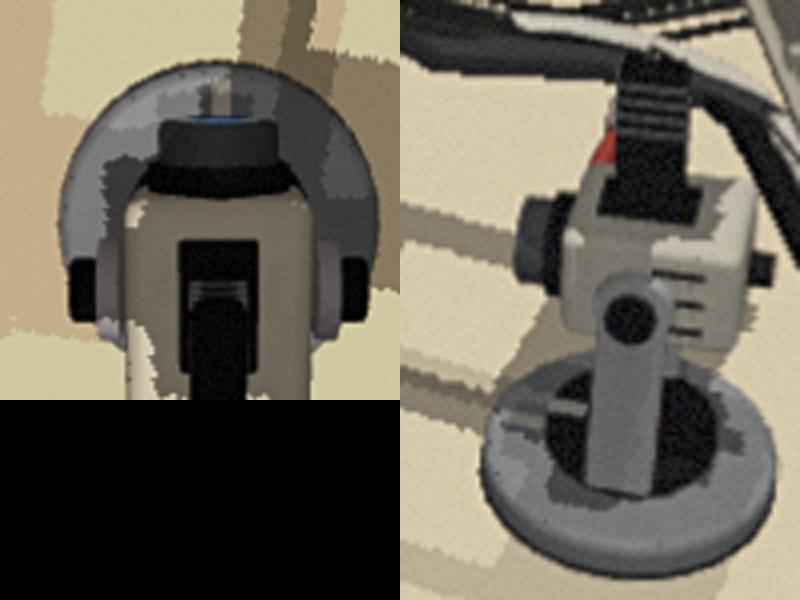

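The head looks nearly level. In the side crop the knob is at (630,318) and the grip runs from about (650,190) up to (655,80). The marks are in line at (567,409) and (520,420). I'll measure the grip's slope for the remaining tilt.

Run:
```python
from h import *
cs,s=grab('side','s4.png'); c,im=grab('wrist','w4.png')
g=cv2.cvtColor(s,cv2.COLOR_RGB2GRAY).astype(float)
F=np.array([.6016,-.3053,0]);a=np.radians(156);d=np.array([np.cos(a),np.sin(a),0]);n=np.array([-d[1],d[0],0])
ro=lambda t,f,l,h:F+n*l+d*(f*np.cos(t)+h*np.sin(t))+[0,0,.105+h*np.cos(t)-f*np.sin(t)]
rows=range(228,248,2);C=[]
def edges(v):
    r=g[v,385:425]; m=np.where(r<75)[0]; # black run containing centre
    l=rr=403-385
    dk=r<80
    while dk[l-1]: l-=1
    while dk[rr+1]: rr+=1
    f=lambda i,j:i+(80-r[i])/(r[j]-r[i])*(j-i)
    return 385+f(l,l-1),385+f(rr,rr+1)
E_=[edges(v) for v in rows]
for v,e in zip(rows,E_): print(v,np.round(e,1),end=' ')
C=[sum(e)/2 for e in E_]; print('\nobs slope L,R,C',[np.polyfit(rows,x,1)[0].round(3) for x in (*zip(*E_),C)],'mid',np.mean(C))
for t in (-.05,0,.05,.1):
  out=[]
  S=[[proj(cs,ro(t,f,l,h)) for h in (.035,.07)] for f in (.012,-.012) for l in (.006,-.006)]
  sl=[(b[0]-q[0])/(b[1]-q[1]) for q,b in S]; x=[q[0]+(237-q[1])*k for (q,b),k in zip(S,sl)]
  print(t,'slope L,R',np.round(sl[np.argmin(x)],3),np.round(sl[np.argmax(x)],3),'mid',(min(x)+max(x))/2,'w',max(x)-min(x))
print('knobs pred',[proj(cs,ro(0,0,l,0)).round(1) for l in (.04,-.04)], 'lens',proj(cs,ro(0,.045,0,0)))
```

```text
Traceback (most recent call last):
IndexError: index 40 is out of bounds for axis 0 with size 40
```

Run:
```python
from h import *
s=cv2.imread('pics/s4.png'); cs=cal('side')
g=cv2.cvtColor(s,cv2.COLOR_BGR2GRAY).astype(float)
for v in range(226,256,4): print(v,g[v,388:428].astype(int))
F=np.array([.6016,-.3053,0]);a=np.radians(156);d=np.array([np.cos(a),np.sin(a),0]);n=np.array([-d[1],d[0],0])
ro=lambda t,f,l,h:F+n*l+d*(f*np.cos(t)+h*np.sin(t))+[0,0,.105+h*np.cos(t)-f*np.sin(t)]
for t in (-.05,0,.05,.1):
  S=[[proj(cs,ro(t,f,l,h)) for h in (.035,.07)] for f in (.012,-.012) for l in (.006,-.006)]
  sl=[(b[0]-q[0])/(b[1]-q[1]) for q,b in S]; x=[q[0]+(237-q[1])*k for (q,b),k in zip(S,sl)]
  print(t,'slope L,R',np.round(sl[np.argmin(x)],3),np.round(sl[np.argmax(x)],3),'L,R at 237',min(x),max(x))
print('knobs pred',[proj(cs,ro(0,0,l,0)).round(1) for l in (.04,-.04)], 'lens',proj(cs,ro(0,.045,0,0)))
```

```text
226 [205 209 211 167 167 171  79  54  54  69  65  71  61  54  50  51  40  34
  29  32  26  22  26  33  38  45  57  57  59  61  59  57  55  57  67  84
 123 144 167 184]
230 [200 204 204 202 148 116  55  48  56  65  50  67  58  65  63  53  52  36
  45  29  36  27  30  41  61  32  27  30  20  10  14  17  16  37  47  54
  56  57  58  61]
234 [203 204 203 138 125 119  59  58  51  54  64  60  57  71  68  65  66  53
  51  46  41  41  32  42 110 211 212 208 201 156  66   5   0   7  13  27
  32  14  18  11]
238 [205 208 207  97  82  94  49  58  60  64  57  51  59  65  58  56  67  62
  61  54  50  50  52  70 137 204 202 201 201 201 200 207 209 192  71   8
   3  20  26  34]
242 [167  92  82  86  86  66  23  10   6  23  19  19   9  16  29  29  17  19
  24  28   8  17  22  79 174 208 204 202 201 200 201 202 202 207 208 181
  70  10   1  18]
246 [ 93 104 104 105 104  81  27  17  24  20  24  18   8  16  26  10  19  10
  25  18  25  11  33  97 197 210 203 206 204 201 201 202 200 203 200 202
 205 200 152  44]
250 [110 110 112  45   6   2  13  17  15  21  10  17  20  22  31  21  25  17
  10  12  24   9  26  45  98 112 109 103 110 108 104 104 107 106 108 132
 174 187 185 177]
254 [115 102  33  24  25  22  28  20  22  23  25  12  26  14  25  27  33  11
  20  17  11  27  21  26  23  14  31  63 112 106 107 121 168 186 183 184
 186 183 172 170]
-0.05 slope L,R -0.144 -0.167 L,R at 237 397.0272692713304 415.85681629656597
0 slope L,R -0.079 -0.102 L,R at 237 394.9522062265934 413.9074443988455
0.05 slope L,R -0.016 -0.038 L,R at 237 392.8983447638911 412.0205837388461
0.1 slope L,R 0.047 0.025 L,R at 237 390.8550456232589 410.18517315674666
knobs pred [array([396.6, 286.1]), array([406.3, 251. ])] lens [370.0221499  262.63142635]
```

Remaining tilt is about +0.05 rad, probably spring-back at release. The swivel is good, with the knobs square to the tool at 156° and the mark at 156°. I'll regrasp and overshoot by about 3 mm.

Request:
servo_tool --rows "-2 1 -40 0; -2 1 -80 0; -2 1 -115 0; -2 1 -135 0; -2 1 -142 0; -2 1 -142 0" --gripper 0

```text
time: 8.25
tool_pos: [0.5994, -0.3041, 0.1756]
orientation: [0.208, 0.978, 0.002, -0.012]
contact_force: [0.0, 0.2, 1.1]
width: 0.0849
```

Request:
servo_tool --rows "0 0 0 0; 0 0 0 0; 0 0 0 0; 0 0 0 0; 0 0 0 0; 0 0 0 0; 0 0 0 0; 0 0 0 0" --gripper 1

```text
time: 9.25
tool_pos: [0.5994, -0.3042, 0.1761]
orientation: [0.208, 0.978, 0.002, -0.012]
contact_force: [-1.0, 0.2, 3.3]
width: 0.0114
```

Request:
servo_tool --rows "2.5 -1.1 0 0; 5 -2.2 0 0; 7.2 -3.2 0 0; 7.2 -3.2 0 0; 7.2 -3.2 0 0"

```text
time: 9.88
tool_pos: [0.6047, -0.3066, 0.1758]
orientation: [0.208, 0.978, 0.003, -0.015]
contact_force: [-6.8, 3.5, 7.5]
width: 0.0111
```

Request:
servo_tool --rows "1.9 -0.8 0 0; 0 0 0 0; 0 0 0 0; 0 0 0 0; 0 0 0 0; 0 0 0 0; 0 0 40 0; 0 0 80 0; 0 0 120 0; 0 0 145 0; 0 0 145 0; 0 0 145 0" --gripper 0

```text
time: 11.38
tool_pos: [0.6043, -0.3063, 0.3191]
orientation: [0.208, 0.978, 0.003, -0.016]
contact_force: [-0.3, 0.1, -0.0]
width: 0.0856
```

Run:
```python
from h import *
cs,s=grab('side','s5.png');c,im=grab('wrist','w5.png');o=manip.get_obs();print(o['tool_pos'],R.from_quat(o['orientation']).as_matrix()[:,0])
g=cv2.cvtColor(s,cv2.COLOR_RGB2GRAY).astype(float)
def e(v):
    r=g[v];l=404;q=404
    while r[l-1]<80:l-=1
    while r[q+1]<90:q+=1
    f=lambda i,j,T:i+(T-r[i])/(r[j]-r[i])*(j-i)
    return round(f(l,l-1,80),1),round(f(q,q+1,90),1)
print([(v,*e(v)) for v in range(226,250,2)])
g=cv2.cvtColor(cv2.imread('pics/s4.png'),cv2.COLOR_BGR2GRAY).astype(float);print([(v,*e(v)) for v in range(226,250,2)])
F=np.array([.6016,-.3053,0]);a=np.radians(156);d=np.array([np.cos(a),np.sin(a),0])
f=lambda P:proj(c,P).round(1)
for t in (-.05,0,.05):
  rot=lambda f,h:F+d*(f*np.cos(t)+h*np.sin(t))+[0,0,.105+h*np.cos(t)-f*np.sin(t)]
  print(t,f(rot(.012,.081)),f(rot(-.012,.081)),'lens',f(rot(.045,.016)))
print('mark',f(F+d*.045+[0,0,.016]),'axis',f(F+[0,0,.105]))
A=cv2.resize(im[120:270,245:385],(560,600),interpolation=cv2.INTER_CUBIC)
b=cv2.resize(s[205:355,380:440],(240,600),interpolation=cv2.INTER_CUBIC)
cv2.imwrite('pics/c5.png',np.hstack([A,b])[:,:,::-1])
```

```text
[ 0.60412843 -0.30616372  0.31814935] [-0.91322145  0.40602238  0.03424052]
[(226, np.float64(396.9), np.float64(423.1)), (228, np.float64(396.8), np.float64(428.0)), (230, np.float64(396.8), np.float64(415.6)), (232, np.float64(397.1), np.float64(434.6)), (234, np.float64(397.0), np.float64(414.8)), (236, np.float64(396.5), np.float64(414.5)), (238, np.float64(394.1), np.float64(414.2)), (240, np.float64(396.3), np.float64(413.6)), (242, np.float64(396.3), np.float64(413.7)), (244, np.float64(396.0), np.float64(413.5)), (246, np.float64(395.4), np.float64(413.1)), (248, np.float64(394.1), np.float64(412.9))]
[(226, np.float64(394.0), np.float64(423.2)), (228, np.float64(393.9), np.float64(427.9)), (230, np.float64(393.6), np.float64(431.6)), (232, np.float64(393.6), np.float64(411.7)), (234, np.float64(393.6), np.float64(411.7)), (236, np.float64(393.0), np.float64(411.4)), (238, np.float64(393.3), np.float64(411.3)), (240, np.float64(392.6), np.float64(411.2)), (242, np.float64(392.3), np.float64(411.1)), (244, np.float64(391.7), np.float64(411.1)), (246, np.float64(393.0), np.float64(410.9)), (248, np.float64(392.8), np.float64(411.2))]
-0.05 [313.4 222.3] [313.4 256.2] lens [313.4 158.1]
0 [313.5 216.1] [313.4 250.9] lens [313.4 156.8]
0.05 [313.5 209.9] [313.4 245.3] lens [313.4 155.6]
mark [313.3 148.3] axis [313.3 208.1]
```

View pics/c5.png

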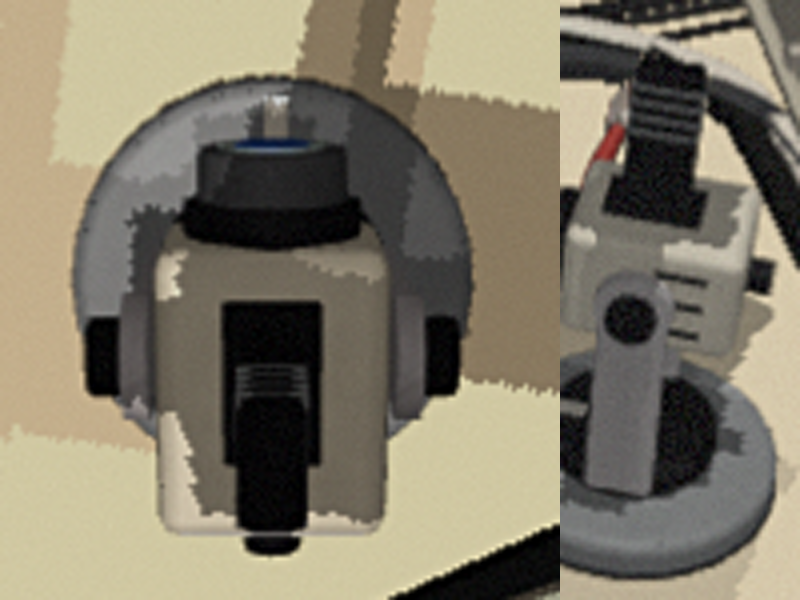

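Tilt now reads about −0.01 rad by both the side slope and the wrist grip top (crop y 397–528). The mark at crop x≈278 against the lens at 272 suggests a swivel error of 1–2° at most. I'll check it with the two marks in the side view.

Run:
```python
from h import *
s=cv2.imread('pics/s5.png');cs=cal('side');g=cv2.cvtColor(s,cv2.COLOR_BGR2GRAY)
print(g[302:316,360:390])
F=np.array([.6016,-.3053,0])
# turntable mark ~ (567,409)->px ; foot mark ~(521,420) in 4x crop from (340,205), x0=400
ft=onz(cs,340+121/4-.4,205+420/4-.4,.016);print('foot mark',ft,np.degrees(np.arctan2(*(ft-F)[1::-1])),np.linalg.norm((ft-F)[:2]))
for z in (.018,.022,.026,.03):
  p=[onz(cs,340+x/4-.4,205+y/4-.4,z) for x,y in ((550,407),(585,411))] if 0 else [onz(cs,340+(x-400)/4-.4,205+y/4-.4,z) for x,y in ((550,407),(585,411))]
  m=(p[0]+p[1])/2; print(z,np.degrees(np.arctan2(*(m-F)[1::-1])),np.linalg.norm((m-F)[:2]),'line',np.degrees(np.arctan2(*(p[0]-p[1])[1::-1])))
```

```text
[[ 98 127 131 176 183 178 141  92  76  86  88  89  86  83  80  71  87  71
   76  54  37  23  23  11  20  15  18  43  95 103]
 [101  96 101 128 130 114  95  82  88  83  83  87  88  88  89  86  88  85
   69  32  11   6   7  27   8  26  16  48  97 102]
 [ 98 101 101  99  95  72  77  83  84  89  92  88  88  90  90  90  86  89
   80  44  45  33  28  26  28  10   9  44  96 100]
 [102 101  99 101  79  74  81  88  85  76  73  76  88  75  82  89  87 100
  105 102  98  98  83  78  64  43  36  47  97 103]
 [122 106 105  94  79  88  84  87  80  69  66  67  75  67  69  70  76 105
  106 108 111 112 107 103 105 103  94  50  90 102]
 [128 126 123 103  90 160 118  90  81  75  71  71  67  65  73  66  64  89
   92  97 107 107 106 110 104 109  85  48  95 100]
 [127 131 108 115 125 209 136 126 108 101  91  94  78  75  70  68  57  39
   41  49  52  61  63  94  96 107  50  52 100 103]
 [125 115 100 129 158 155 129 113 105 103 103 105 104 103 105  98  66  16
   22  16  22  25  25  45  41  40  21  62  97 101]
 [125 112 114 129 143  99 107  99  99 105 105 106 107 108 112  97  60  23
   12   9  11  33  16  19 
[... 312 characters left out ...]
 121 113  69  71  70  67  65  49  25
   20  24  19  14  23  18  17  26  36  80 102  96]
 [182 107 120 133 135 135 119 118 117 118 118  76  70  67  67  71  45  12
   15  20  12  18   8  25  18  12  46  97 103 100]
 [177 104  88 130 138 123 116 117 119 118 120 113 114  75  80 116  59   5
   28  32  24  26  19  16  15   8  47  97 104  98]]
foot mark [ 0.56370087 -0.28837137  0.016     ] 155.93083816413483 0.041508104732941996
0.018 137.95990926679556 0.02691070189013147 line 161.4194962523861
0.022 146.8158108957122 0.02526669831238413 line 161.41949625238655
0.026 156.63239928503074 0.024299282747878514 line 161.41949625238638
0.03 166.93355048204808 0.02409010526287595 line 161.41949625238638
```

Foot mark is at about 155.9° and the head at 156.0°, so I accept the swivel. Now the red probe, from the untouched top picture.

Run:
```python
from h import *
t=cv2.imread('pics/top0.png');c=cal('top');g=cv2.cvtColor(t,cv2.COLOR_BGR2GRAY)
n,l,st,ce=cv2.connectedComponentsWithStats((g[250:330,270:385]<95).astype(np.uint8))
for i in range(1,n):
  if st[i,4]<60: continue
  v,u=np.where(l==i);u=u+270;v=v+250
  P=np.array([onz(c,a,b,.006)[:2] for a,b in zip(u,v)])
  m=P.mean(0);d=np.linalg.svd(P-m)[2][0];d*=np.sign(d[0]);q=(P-m)@d
  hsv=cv2.cvtColor(t,cv2.COLOR_BGR2HSV)[v,u];s=hsv[:,1]>110
  mid=m+d*(q.max()+q.min())/2
  print(st[i],'mid',mid.round(4),'ang',np.degrees(np.arctan2(d[1],d[0])).round(1),'len',np.ptp(q).round(4),'hue',np.median(hsv[s][:,0]) if s.any() else None,'ends',(m+d*q.min()).round(4),(m+d*q.max()).round(4))
o=manip.get_obs();print(o['time'],o['tool_pos'])
F=np.array([.6016,-.3053]);dd=np.array([np.cos(np.radians(155.9)),np.sin(np.radians(155.9))]);print('tip target',F+.115*dd)
```

```text
[ 51  10  12  56 224] mid [ 0.4344 -0.2294] ang -11.5 len 0.1113 hue 5.0 ends [ 0.3799 -0.2183] [ 0.489  -0.2405]
[ 96  11   6  58 231] mid [ 0.4294 -0.3106] ang -0.6 len 0.1128 hue None ends [ 0.373 -0.31 ] [ 0.4858 -0.3112]
[ 11  14   7  39 158] mid [ 0.4447 -0.1446] ang -6.8 len 0.0765 hue None ends [ 0.4068 -0.1401] [ 0.4827 -0.1492]
11.475 [ 0.60412843 -0.30616372  0.31814935]
tip target [ 0.49662407 -0.258342  ]
```

Request:
servo_tool --rows "-40 18 0 4; -85 38 0 8; -130 58 0 12.5; -170 77 0 12.5; -170 77 -55 12.5; -170 77 -110 12.5; -170 77 -160 12.5; -170 77 -200 12.5; -170 77 -210 12.5; -170 77 -210 12.5; -170 77 -210 12.5" --gripper 0.4

```text
time: 12.85
tool_pos: [0.4353, -0.23, 0.1102]
orientation: [0.1, 0.995, 0.001, -0.016]
contact_force: [0.1, -0.5, -0.3]
width: 0.0513
```

Run:
```python
from h import *
c,im=grab('wrist','w6.png');o=manip.get_obs();print(o['time'],o['tool_pos'],o['width'],R.from_quat(o['orientation']).as_matrix()[:,0])
print('pred mid,tip,tail',[proj(c,P).round() for P in ([.4344,-.2294,.006],[.489,-.2405,.006],[.38,-.2183,.006])])
hsv=cv2.cvtColor(im,cv2.COLOR_RGB2HSV);m=((hsv[...,0]<8)|(hsv[...,0]>172))&(hsv[...,1]>130)&(hsv[...,2]>60)
n,l,st,ce=cv2.connectedComponentsWithStats(m.astype(np.uint8))
for i in range(1,n):
  if st[i,4]>15: print(st[i],onz(c,*ce[i],.006))
```

```text
12.9 [ 0.43537241 -0.23006586  0.11037413] 0.05130137091229393 [-0.97954858  0.19885185  0.0307004 ]
pred mid,tip,tail [array([315., 249.]), array([315., 332.]), array([315., 155.])]
[446 462  51  15 537] [ 0.62431409 -0.15115668  0.006     ]
```

View pics/w6.png

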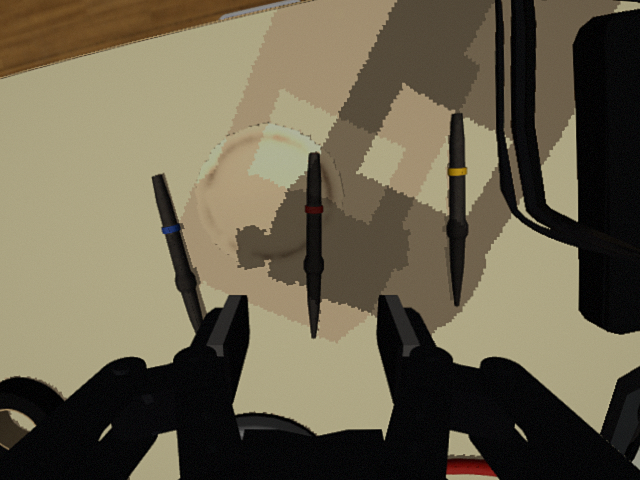

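The red probe lies between the jaws: tail at (314,153), band at (314,210), collar at (314,265), tip at (314,337), all matching prediction. I'll grip just tailward of the collar.

Request:
servo_tool --rows "-5.5 1.5 -30 0; -5.5 1.5 -60 0; -5.5 1.5 -75 0; -5.5 1.5 -82 0; -5.5 1.5 -82 0; -5.5 1.5 -82 0"

```text
time: 13.65
tool_pos: [0.4307, -0.2292, 0.0295]
orientation: [0.1, 0.995, 0.0, -0.014]
contact_force: [0.2, 0.4, 0.0]
width: 0.0511
```

Request:
servo_tool --rows "0 0 0 0; 0 0 0 0; 0 0 0 0; 0 0 0 0; 0 0 0 0; 0 0 0 0; 0 0 0 0" --gripper 1

```text
time: 14.52
tool_pos: [0.4311, -0.2294, 0.0302]
orientation: [0.1, 0.995, -0.0, -0.014]
contact_force: [-0.6, 0.4, 7.5]
width: 0.0083
```

Request:
servo_tool --rows "0 0 10 0; 0 0 30 0; 0 0 60 0; 0 0 90 0; 3 -1 99 -4; 6 -3 99 -8; 8.5 -4 99 -12.5; 8.5 -4 99 -12.5; 8.5 -4 99 -12.5; 8.5 -4 99 -12.5" --gripper 1

```text
time: 15.78
tool_pos: [0.4395, -0.2333, 0.1291]
orientation: [0.207, 0.978, 0.001, -0.014]
contact_force: [-0.1, 0.3, -0.7]
width: 0.0077
```

Run:
```python
from h import *
o=manip.get_obs();print(o['time'],o['tool_pos'],o['width'],o['contact_force'],R.from_quat(o['orientation']).as_matrix()[:,0])
cs,s=grab('side','s7.png');ct,t=grab('top','t7.png');c,w=grab('wrist','w7.png')
F=np.array([.6016,-.3053,.105]);a=np.radians(155.9);d=np.array([np.cos(a),np.sin(a),0]);T=F+.115*d;C=T+.057*d;L=F+.045*d
for n,k in (('side',cs),('top',ct),('wrist',c)): print(n,[proj(k,P).round(1) for P in (T,C,C+.058*d,L)])
A=cv2.resize(s[190:340,250:450],(800,600),interpolation=cv2.INTER_CUBIC)[:, :]
A[:150,:200]=cv2.resize(t[190:265,300:400],(200,150)); A[:210,600:]=cv2.resize(w[100:310,210:410],(200,210))
cv2.imwrite('pics/c7.png',A[:,:,::-1])
```

```text
15.775 [ 0.43947126 -0.23332403  0.12906172] 0.007746244327468575 [-0.06638255  0.30410856 -0.69791717] [-0.9136192   0.40559061  0.02821734]
side [array([322.1, 254.5]), array([284.3, 248. ]), array([247.1, 241.7]), array([370. , 262.6])]
top [array([341.9, 251.3]), array([329.5, 280.5]), array([316.7, 310.5]), array([356.9, 216. ])]
wrist [array([314.8, 436.4]), array([315.5, 324.9]), array([316.4, 182.8]), array([314.1, 542.7])]
```

View pics/c7.png

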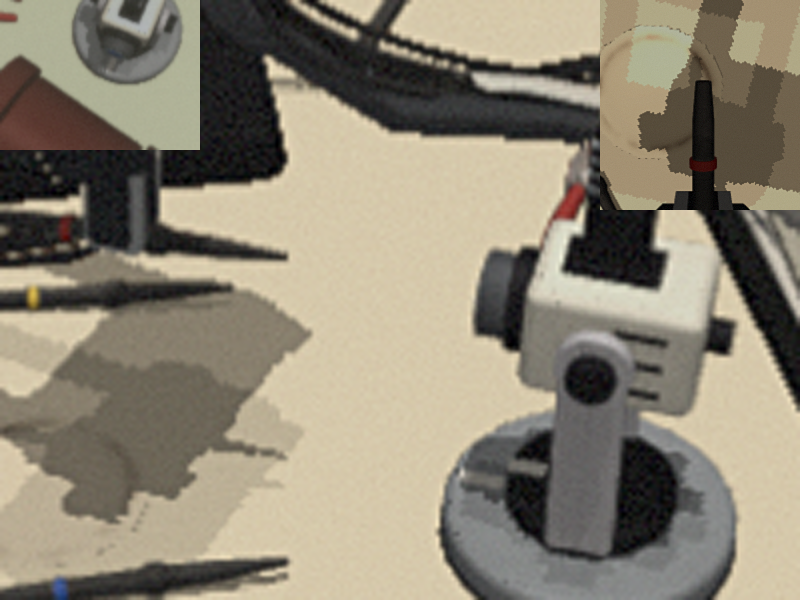

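The side view has the tip at (321.7,254.2) against a predicted (322.1,254.5), and the camera stands straight. I'll check the rod's level numerically, from its centre line in the side view.

Run:
```python
from h import *
s=cv2.imread('pics/s7.png');cs=cal('side');g=cv2.cvtColor(s,cv2.COLOR_BGR2GRAY).astype(int)
F=np.array([.6016,-.3053,.105]);a=np.radians(155.9);d=np.array([np.cos(a),np.sin(a),0]);T=F+.115*d
for dz in (-.05,0,.05): 
  q=[proj(cs,T+x*d-[0,0,x*dz]) for x in (0,.03,.08,.114)];print(dz,np.round(q,1).tolist())
print(g[236:258,236:272]);print(g[240:258:1,286:324])
w=cv2.imread('pics/w7.png');gw=cv2.cvtColor(w,cv2.COLOR_BGR2GRAY).astype(int)
for v in (183,190,200,220,240,255):
  x=np.where(gw[v,290:340]<45)[0]+290; print(v,x.min(),x.max())
```

```text
-0.05 [[322.1, 254.5], [302.0, 250.2], [269.3, 243.3], [247.5, 238.7]]
0 [[322.1, 254.5], [302.1, 251.1], [269.4, 245.5], [247.8, 241.8]]
0.05 [[322.1, 254.5], [302.1, 251.9], [269.6, 247.7], [248.1, 244.9]]
[[ 17  23  20  29  27  21  26  21  20  24  18  21   7  23  12  25  26  31
   22  20  21  15  25  25  21  13  29  26  22  12  29  14  21  41 109  72]
 [ 24  18  13  18  19  21  30   8  25  31  24  20  23  19  22  21  14  15
   28  18  22  21  33  29  21  12  16   7  31  23   7  13   1  44 139  91]
 [ 21  24  21  23   7  21  29  15  31   5  14  20  24  16  29  16  26  22
    3   8  21  14  12  10  20   8  13   1   8   0  19  51  52  62 139  87]
 [ 31  18  19  18  19   7  24  20  21  12  18  12  16   0  15   0  19  17
   20   8  50  53  54  55  50  52  57  62  59  60  78 155 169 170 155  86]
 [ 14  16  22  13  27  20  13  23  19  48  60  45  44  43  46  46  52  60
   68  79 154 174 173 172 175 169 171 173 172 168 173 200 213 212 170  94]
 [ 39  37  28  35  39  39  48  55  70 144 172 137 129 135 140 140 136 160
  173 175 207 210 215 213 213 208 207 212 207 213 208 209 208 210 169  91
[... 4621 characters left out ...]
3 171 172 165 177 189 194 192 185 176 172 172 166 168 164 138 129
  103  96  97  97  97  94  73  69  67  71  68  69  63  51  54  48  50  77
  195 202]
 [207 209 208 209 208 205 203 207 207 203 208 206 208 210 207 208 195 192
  181 177 177 178 178 176 171 173 171 169 169 171 166 168 165 164 163 165
  196 204]
 [194 207 206 207 207 205 206 201 200 202 204 205 202 203 204 207 202 201
  204 208 209 208 206 206 203 207 206 204 208 207 207 206 208 202 207 204
  205 203]
 [159 169 166 164 201 202 203 203 203 203 205 204 202 203 204 205 204 207
  203 204 202 202 206 203 202 201 203 206 205 200 204 204 204 200 203 202
  201 201]]
183 305 321
190 305 321
200 304 322
220 302 323
240 302 323
255 302 323
```

Run:
```python
from h import *
cs=cal('side')
F=np.array([.6016,-.3053,.105]);a=np.radians(155.9);d=np.array([np.cos(a),np.sin(a),0]);T=F+.115*d
def cen(im,col,v0,h=8,th=90):
    g=cv2.cvtColor(im,cv2.COLOR_BGR2GRAY).astype(float)[int(v0)-h:int(v0)+h+1,col]
    wt=np.clip(th*1.4-g,0,60); return (wt*np.arange(int(v0)-h,int(v0)+h+1)).sum()/max(wt.sum(),1)
def chk(im,tail,tip,h,name):
    A=proj(cs,tail);B=proj(cs,tip);r=[]
    for f in (.05,.12,.2,.28,.5,.6,.75,.85,.95):
        p=proj(cs,np.array(tail)*(1-f)+np.array(tip)*f);r.append((f,round(cen(im,round(p[0]),p[1],h)-p[1],1)))
    print(name,A.round(1),B.round(1),r)
s0=cv2.imread('pics/side0.png');s7=cv2.imread('pics/s7.png')
chk(s0,[.3797,-.2183,.006],[.4915,-.241,.006],6,'red lying')
chk(s0,[.373,-.31,.006],[.488,-.3112,.006],6,'blue lying')
chk(s7,T+.115*d,T,4,'red held')
```

```text
red lying [244.8 295.9] [317.7 298.5] [(0.05, np.float64(1.6)), (0.12, np.float64(1.5)), (0.2, np.float64(1.2)), (0.28, np.float64(1.1)), (0.5, np.float64(1.0)), (0.6, np.float64(0.7)), (0.75, np.float64(0.5)), (0.85, np.float64(0.5)), (0.95, np.float64(0.5))]
blue lying [242.7 338.3] [321.9 330.6] [(0.05, np.float64(1.6)), (0.12, np.float64(1.8)), (0.2, np.float64(1.7)), (0.28, np.float64(1.4)), (0.5, np.float64(1.0)), (0.6, np.float64(1.0)), (0.75, np.float64(0.4)), (0.85, np.float64(0.2)), (0.95, np.float64(0.2))]
red held [247.1 241.7] [322.1 254.5] [(0.05, np.float64(-0.2)), (0.12, np.float64(0.8)), (0.2, np.float64(1.7)), (0.28, np.float64(1.2)), (0.5, np.float64(-0.9)), (0.6, np.float64(0.2)), (0.75, np.float64(0.2)), (0.85, np.float64(0.1)), (0.95, np.float64(-0.3))]
```

Probes lying flat show the same bias in the side view (+1.5 px at the tail, +0.4 px at the tip). That puts the held rod within about 0.02 rad of level, with the tip within about 1–2 mm. Handing in.

Run:
```python
from h import *
o=manip.get_obs();print(o['time'],o['tool_pos'],o['width'],abs(o['dq']).max());print(job.hand_in())
```

```text
15.925 [ 0.43955908 -0.23335107  0.1291094 ] 0.007956044409029533 0.0027972907937541345
the job is handed in; nothing more can be done
None
```

I straightened the desk camera by its grip, then picked up the red-band probe and handed in at 15.9 s while holding its tip in front of the lens. I do not have the verdict; the hand-in reports none.

- **Camera:** The first pinch left about +0.05 rad of tilt, probably from spring-back at release, so I regrasped once. After that the tilt read about −0.01 rad in the side and wrist views. The head points to about 156.0°. My readings of the foot mark ranged from 154.7° to 156.5°, so the marks agree to within about 1–2°.
- **Probe:** In the last side picture the tip was within 0.5 px of its target, 70 mm from the lens at lens height. By my estimate that is within 1–2 mm. The arm and grip were still at hand-in.
- **Check that disagreed:** The raw side view suggested the held rod was tilted by about 0.045 rad, tip up. Probes lying flat show part of the same bias in that view, so I put the true tilt at about 0.02 rad and did not correct it.
- **Other probes:** I did not touch the blue and yellow probes.

I viewed 9 pictures.

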